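# Slide tray under the low lens bridge

## Robot

A 6-joint arm with a two-finger parallel gripper is mounted at the origin on the work surface. World frame = base frame: x ahead of the robot, y to its left, z up, the work surface at z = 0. Lengths are in m, angles in degrees, forces in N, time in s.
With the tool pointing down it reaches from about 0.375 to 0.9 m from the base axis. Payload 3.1 kg.
Tool frame: the origin (TCP) lies at the very end of the fingers, on their centre line; the grasp point (between the pads) lies 19 mm behind it (bot.grip_point_offset is the distance from the TCP to the grasp point, in m); z points along the fingers, x is the direction in which the jaws open and shut, and the axes are right-handed (so a half turn about z gives the same grasp; the last joint's range is limited). The gripper opens to 87 mm and grips with 3 to 60 N. Pads are 19 mm wide; open, the fingers measure 117 mm over their backs; the gripper's body (75 mm by 190 mm) begins 51 mm behind the grasp point.
Start: joints at [61.908, 30.224, 82.088, -0, 67.689, -10.227], TCP at [0.192, 0.595, 0.223] pointing down, gripper open.
Joint ranges: [-176.69, 176.69], [-43.24, 126.21], [12.49, 139.97], [-82, 262], [0, 151.66], [-163.58, 163.58]. Speed limits (degrees/s): [159.86, 159.86, 180, 180, 180, 180].

## Interface

Orientations are given as a 3x3 rotation matrix whose columns are the frame's x, y, z axes.
In Python, from rig import bot, capture, recognise, place_of gives the robot as it stands.
- The arm moves only by the tool send_rows, never from a script. Its argument "motion" is a list of rows, each a list of 2 entries, a list of its own where there are three numbers: the shift along the tool's x, y, z in mm, then the turn about the tool's z in rad. A call has exactly 5 rows; each row shifts and turns the pose as measured when the row begins, along the tool's axes as they then stand; what a row does not reach is not made up. A row lasts 1/12 s, in which the tool goes at most 41.7 mm and 7.16 degrees, less where a joint would pass 70% of its speed; a pose out of reach is approached as far as the arm can. A call with a gripper value outside its range is refused whole. "gripper" is the closure, from 0 (fully open) to 1 (shut), set as the call begins (left out, the last holds). The fingers move at their own pace and stop on an object; the grip force is fixed at half the most. Time passes only in rows, so rows that do not move let the fingers close, or fill a call up. It gives the time, the measured TCP pose, the force and the opening at its end, in the units of the state.
- bot.read_state(): the state, without advancing time (a new reading comes with each control period).
- capture(name): name is "side" or "top" or "wrist"; returns a dict with "image" (480x640x3 uint8, blue, green, red), "fx", "fy", "cx", "cy" (pixels), "rvec" (rotation vector, rad) and "tvec" (3), from world to camera coordinates, as OpenCV has them. Camera axes: x right, y down, z forward; pixel columns grow to the right and rows downward; lengths in m; the calibration is good to about 2 mm. A picture is of the moment at which its call begins. There is no depth.
- bot.hand_in(): hands the job in, once; it reports no verdict.
Trained networks look in the newest picture that a camera, given by its name, has taken for a name from the list of things; names that differ only in an ending like _2 or _b are one class to them, and where a whole thing is asked for, a point or a joint stands for the part that bears it (a point fixed in the world has none). Each returns a list of dicts, best first, with "p" (0 to 1); they miss things now and then, are a little off and sometimes report something else, mostly with a low value. They report only what shows in the picture. A call takes as long as a camera call.
- recognise(camera, target): "xy" ([column, row] in pixels, amid what is visible of it).
- place_of(camera, target): "xy" ([column, row] in pixels: a listed point, or the origin of a listed thing).
The state is a dict: "time_s": time; "joint_positions": joint angles; "qvel": joint speeds; "tau": joint torques, N m; "position": TCP position; "tcp_rot": TCP orientation; "force": force on the tool from outside, world axes, zero at the start; "moment": the same for the moment, N m; "opening": opening from 0.0 (shut) to 1.0 (fully open).
Only numpy, scipy, OpenCV 4.12 (cv2) and the standard library are available. Lean on these libraries where they do the work, as an engineer would, in place of code of your own. Each camera call takes 0.05 s, during which the arm holds its last target.

## Task

Using only the fingertips, push the flat slide tray along the bench, in through the open side of the slide viewer and under its low bridge, until it is fully home, square against the stop bar behind the bridge. Keep the tray flat on the bench all the way, never tipping or lifting it. Leave the other things on the bench where they stand, and finish clear of everything.

Things in the scene. Friction and masses are not known exactly. Their poses are not given: they have to be found in the camera images.
- tray: loose flat plain metal plate with four glass slides in its top, 160 long (own x), 90 wide (own y), 18 high in all, 0.25 to 0.5 kg, ends alike. Origin: centre of its underside, on the bench. End and side faces run 4 to 18 above the bench: it rides on two central runners, 70 long, so pressing down on an overhanging end tips it. Starts askew before the viewer's open side, x roughly towards it
- viewer: slide viewer fixed to the bench: low grey bridge with a lens barrel (44 across, top at 73) on it. Origin on the bench under the lens; x points inwards: the tray enters from the -x side, moving along +x. Deck 60 deep (x -30 to 30), 136 wide, underside 24 and top 36 above the bench. When the tray is home its origin is at this origin and 50 of it sticks out in front of the deck
- viewer_mouth (a point): middle of the lane's open entry between the front edges of the bridge's legs, on the bench, 30 before the viewer's origin; the lane is 104 wide from here to the stop (viewer y -52 to 52)
- viewer_stop (a point): middle of the stop bar's face, at bench level, 80 beyond the viewer's origin; the bar closes the lane behind the bridge, is 20 high and visible from above
- beaker: bystander: glass beaker, 72 across, 95 tall. Origin at the centre of its underside
- flask: bystander: conical glass flask, 80 across, 122 tall. Origin at the centre of its underside
- wash_bottle: bystander: white wash bottle with bent spout, 68 across, 225 tall. Origin at the centre of its underside
- jar: bystander: amber jar with white cap, 48 across, 60 tall. Origin at the centre of its underside
- dish: bystander: shallow glass dish, 90 across, 16 tall. Origin at the centre of its underside
- brush: bystander: small brush lying on the bench, about 200 long. Origin at the centre of its underside, roughly
- weight: bystander: brass weight, 32 across, 35 tall. Origin at the centre of its underside

How it is judged (in metres and radians):
At the end, for the whole second after the job is handed in: The tray lies still and flat on the bench under the bridge, within 5 mm of fully home against the stop bar, within 10 mm of the middle of the lane and square to it within 0.06 rad (x of tray in the frame of viewer between -0.005 and 0.004 m and y of tray in the frame of viewer between -0.01 and 0.01 m and angle between the x axis of tray and the x axis of viewer, either way round below 0.06 rad and angle between tray's own z axis and vertical below 0.03 rad and height (world z) of tray below 0.003 m and linear speed of tray below 0.01 m/s); the robot touches nothing.
It fails at once if the tray is tipped by more than 0.05 rad (angle between tray's own z axis and vertical above 0.05 rad).
It fails at once if the tray is lifted more than 5 mm off the bench (height (world z) of tray above 0.005 m).
It fails at once if the tray is pushed with the arm or the gripper's body instead of the fingers (contact force between tray and the arm above 2 N).
It fails at once if a bystander is moved by more than 20 mm (distance of any of beaker, flask, wash_bottle, jar, dish, brush, weight from where it was at the start of the episode above 0.02 m).
It also fails if it takes over 61 s, if anything falls off the work surface, if the arm or the gripper's body presses on something with over 40 N, if the wrist force passes 120 N, or if a joint passes its speed limit or range.

## Working session

There is one attempt and no reset: what is moved stays moved. The work goes in short steps, Python scripts to look and compute and a tool call to move; the robot and the scene stay as the last step left them, time stands still between calls to the robot, and variables do not carry over. Pictures are saved under pics/ and viewed, and the job is handed in when it is done.

Besides the shell and the picture viewer there is one more tool, called after "Emit:" in YAML: its name, and indented under it one key for each argument. send_rows: Moves the arm, as the interface text tells. Its arguments: {"type":"object","properties":{"motion":{"type":"array","items":{"type":"array"}},"gripper":{"type":"number"}},"required":["motion"]}

```bash
mkdir -p pics; cat > h.py <<'E'
import numpy as np, cv2
from rig import bot, capture, recognise, place_of
def ray(c,xy,z=0.0):
    K=np.array([[c['fx'],0,c['cx']],[0,c['fy'],c['cy']],[0,0,1.]])
    R=cv2.Rodrigues(np.array(c['rvec'],float))[0]; t=np.array(c['tvec'],float).reshape(3)
    d=R.T@np.linalg.inv(K)@np.array([xy[0],xy[1],1.]); o=-R.T@t
    return o+d*(z-o[2])/d[2]
def proj(c,P):
    K=np.array([[c['fx'],0,c['cx']],[0,c['fy'],c['cy']],[0,0,1.]])
    return cv2.projectPoints(np.array(P,float).reshape(-1,3),np.array(c['rvec'],float),np.array(c['tvec'],float),K,None)[0].reshape(-1,2)
E
python3 - <<'E'
from h import *
np.set_printoptions(precision=4,suppress=True)
for cam in ['top','side']:
    c=capture(cam); cv2.imwrite(f'pics/{cam}0.png',c['image'])
    for n in ['tray','viewer','viewer_mouth','viewer_stop','beaker','flask','wash_bottle','jar','dish','brush','weight']:
        r=place_of(cam,n)
        print(cam,n,[(np.round(x['xy'],1),round(x['p'],2),ray(c,x['xy'])[:2]) for x in r[:2]])
s=bot.read_state(); print(s)
E
```

```text
top tray [(array([387.9, 238.9]), 0.98, array([ 0.5838, -0.18  ])), (array([268. , 253.7]), 0.47, array([0.5428, 0.1387]))]
top viewer [(array([263.7, 252.3]), 0.96, array([0.5465, 0.1502]))]
top viewer_mouth []
top viewer_stop [(array([238., 257.]), 0.79, array([0.5336, 0.2184]))]
top beaker [(array([301.1, 167.3]), 0.78, array([0.7762, 0.0526]))]
top flask [(array([155.2, 238.7]), 0.59, array([0.5814, 0.4404]))]
top wash_bottle [(array([183.4, 330.3]), 0.8, array([0.34  , 0.3586]))]
top jar [(array([243.3, 182.9]), 0.6, array([0.7331, 0.2077]))]
top dish [(array([368.3, 164. ]), 0.68, array([ 0.786 , -0.1283]))]
top brush [(array([492.4, 275.9]), 0.76, array([ 0.4871, -0.4554]))]
top weight [(array([247.9, 317.8]), 0.48, array([0.3736, 0.1893]))]
side tray [(array([369.2, 302.8]), 0.67, array([ 0.5706, -0.177 ]))]
side viewer [(array([264.1, 223.9]), 0.9, array([0.5486, 0.1554]))]
side viewer_mouth [(array([273.5, 232.8]), 0.56, array([0.5472, 0.1138]))]
side viewer_stop [(array([241.9, 215.4]), 0.87, array([0.5251, 0.2164])), (array([425.9, 241.7]), 0.64, array([ 0.7978, -0.1216])
[... 382 characters left out ...]
), 0.94, array([ 0.4895, -0.4511])), (array([262.6, 226.6]), 0.71, array([0.5402, 0.1487]))]
side weight [(array([190.5, 245.8]), 0.77, array([0.3785, 0.1866]))]
{'time_s': 1.2, 'joint_positions': array([ 61.9101,  30.2248,  82.0869,   0.0015,  67.6879, -10.2286]), 'qvel': array([-0.0668,  0.1369, -0.0177, -0.023 ,  0.0183,  0.0435]), 'tau': array([  0.001 , -44.0025, -17.6986,   0.0636,   0.0506,  -0.    ]), 'position': array([0.1917, 0.5949, 0.2225]), 'tcp_rot': array([[ 0.3067,  0.9518, -0.    ],
       [ 0.9518, -0.3067,  0.    ],
       [ 0.    , -0.    , -1.    ]]), 'force': array([-0.3167,  0.3345, -0.4501]), 'moment': array([-0.0113,  0.0093,  0.0483]), 'opening': 0.9976568860739624}
```

```bash
python3 - <<'E'
import cv2
a=cv2.imread('pics/top0.png')
cv2.imwrite('pics/top0z.png',cv2.resize(a[180:320,200:460],None,fx=3,fy=3,interpolation=cv2.INTER_CUBIC))
E
```

```text
(no output)
```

View pics/top0.png

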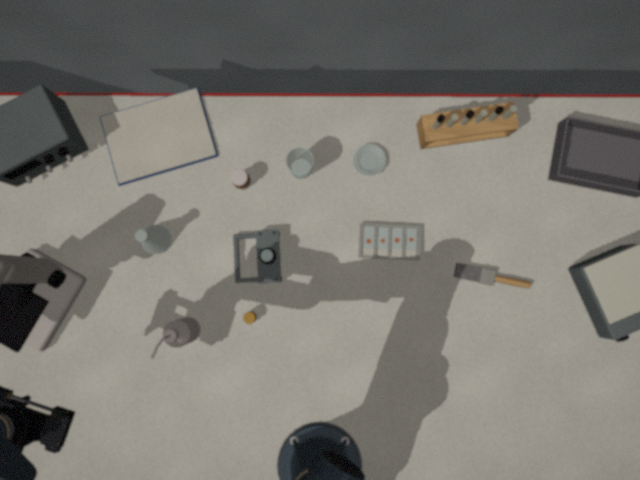

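View pics/top0z.png

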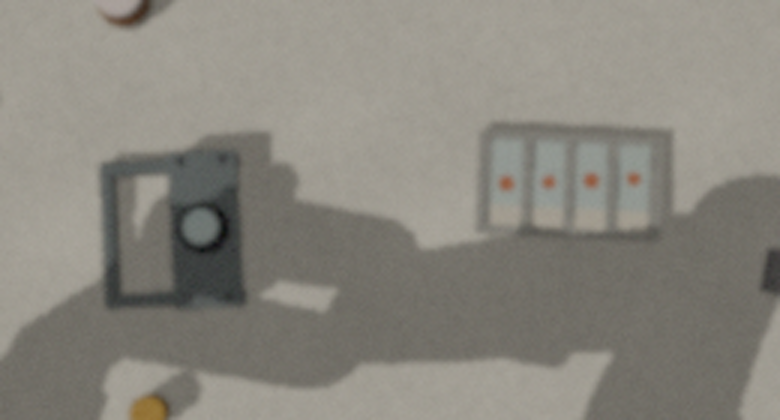

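View pics/side0.png

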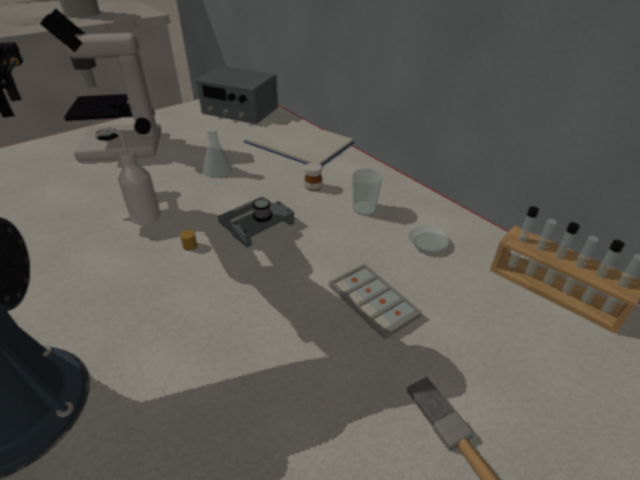

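```bash
cat >> h.py <<'E'
from scipy.optimize import least_squares
def fit(c,local,px,x0):
    local=np.array(local,float);px=np.array(px,float)
    def W(p):
        C,S=np.cos(p[2]),np.sin(p[2])
        return np.c_[p[0]+C*local[:,0]-S*local[:,1],p[1]+S*local[:,0]+C*local[:,1],local[:,2]]
    r=least_squares(lambda p:(proj(c,W(p))-px).ravel(),x0,x_scale=[.01,.01,.05])
    return r.x,r.fun.reshape(-1,2)
E
python3 - <<'E'
from h import *
np.set_printoptions(precision=4,suppress=True)
c=capture('top')
z=lambda L:[((u+.5)/3-.5+200,(v+.5)/3-.5+180) for u,v in L]
# tray: x->+y world ; world +y is image left, world x is image up. local +y -> world -x -> image down
p,r=fit(c,[(-.08,-.045,.018),(.08,-.045,.018),(.08,.045,.018),(-.08,.045,.018)],z([(672,130),(488,124),(478,232),(661,237)]),[.58,-.18,1.57]);print('tray',p,r)
p,r=fit(c,[(-.03,-.068,.036),(-.03,.068,.036),(.03,-.068,.036),(.03,.068,.036),(0,0,.073)],z([(238,152),(245,303),(172,155),(177,305),(202,228)]),[.54,.15,1.57]);print('viewer',p,r)
C,S=np.cos(p[2]),np.sin(p[2])
print('stop px', (proj(c,[(p[0]+C*.08-S*y,p[1]+S*.08+C*y,.02) for y in(-.052,.052)])-[200,180])*3)
E
```

```text
tray [ 0.5798 -0.1866  1.5263] [[-1.3648  1.3481]
 [-0.8022  0.3793]
 [ 1.0327 -1.5337]
 [ 1.124  -0.1748]]
viewer [0.5351 0.1324 1.6226] [[ 0.4222 -1.0503]
 [ 0.193   1.0339]
 [-0.6219 -0.9706]
 [-0.3736  1.45  ]
 [ 0.3683 -0.4891]]
stop px [[115.1372 173.7224]
 [119.141  292.6135]]
```

Emit:
send_rows:
  motion:
    - [[0,0,-40],0]
    - [[0,0,-40],0]
    - [[0,0,-40],0]
    - [[0,0,-20],-0.1]
    - [[-10,12,0],-0.1]
  gripper: 0.4

```text
time_s: 1.67
position: [0.1995, 0.5825, 0.3646]
tcp_rot: [[0.103, 0.995, -0.006], [0.995, -0.103, -0.008], [-0.008, -0.005, -1.0]]
force: [0.0, 0.7, -0.0]
opening: 0.702
```

```bash
cat >> h.py <<'E'
def delta(target, az=None):
    """mm shift in tool axes and turn (rad) to reach TCP target with tool-x azimuth az"""
    s=bot.read_state(); R=np.array(s['tcp_rot']); d=R.T@(np.array(target)-s['position'])*1000
    a=np.arctan2(R[1,0],R[0,0]); print('t',round(s['time_s'],2),'pos',np.round(s['position'],4),'az',round(a,4),'F',np.round(s['force'],1),'op',round(s['opening'],3),'tilt',np.round(R[2],3))
    print('shift',np.round(d,1),'turn',None if az is None else round(-(az-a),4))
E
python3 -c "
from h import *
delta([.535,.05,.35],1.6226)"
```

```text
t 1.67 pos [0.1995 0.5825 0.3646] az 1.4675 F [ 0.   0.7 -0. ] op 0.702 tilt [-0.008 -0.005 -1.   ]
shift [-494.9  388.8   16.8] turn -0.1551
```

Emit:
send_rows:
  motion:
    - [[-31,24,0],-0.1]
    - [[-33,20,0],-0.05]
    - [[-34,19,0],0]
    - [[-34,19,0],0]
    - [[-34,19,0],0]

```text
time_s: 2.08
position: [0.3045, 0.4183, 0.3687]
tcp_rot: [[-0.07, 0.998, 0.001], [0.998, 0.07, 0.004], [0.004, 0.001, -1.0]]
force: [0.7, 0.1, 0.0]
opening: 0.605
```

Emit:
send_rows:
  motion:
    - [[-34,19,0],0]
    - [[-34,19,0],0]
    - [[-34,19,0],0]
    - [[-34,19,0],0]
    - [[-34,19,0],0]

```text
time_s: 2.5
position: [0.4141, 0.2471, 0.3696]
tcp_rot: [[-0.073, 0.997, 0.004], [0.997, 0.073, 0.006], [0.005, 0.005, -1.0]]
force: [0.8, 1.8, 0.8]
opening: 0.6
```

```bash
python3 -c "
from h import *
delta([.535,.05,.35],1.6226)
c=capture('wrist'); cv2.imwrite('pics/w1.png',c['image'])
R=cv2.Rodrigues(np.array(c['rvec'],float))[0]; print(-R.T@np.array(c['tvec']).ravel(), R[2])
"
```

```text
t 2.5 pos [0.4141 0.2471 0.3696] az 1.6437 F [0.8 1.8 0.8] op 0.6 tilt [ 0.005  0.005 -1.   ]
shift [-205.5  106.2   19. ] turn 0.0211
[0.33552244 0.24099746 0.53036644] [ 0.28988839  0.02541202 -0.95672303]
```

View pics/w1.png

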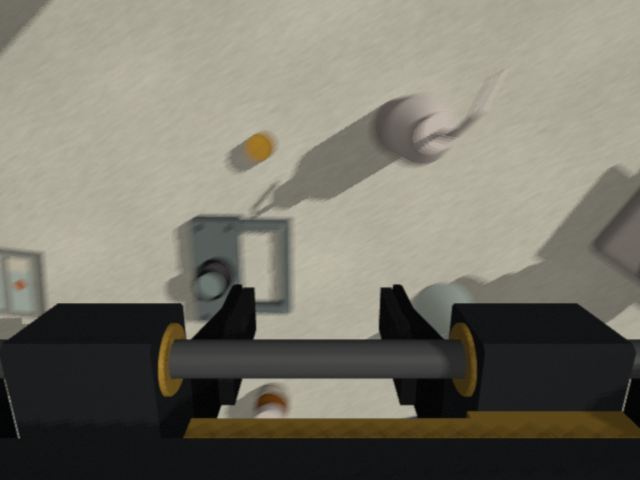

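Emit:
send_rows:
  motion:
    - [[-36,12,0],0]
    - [[-36,12,0],0]
    - [[-36,12,0],0]
    - [[-36,12,0],0]
    - [[-36,12,0],0]

```text
time_s: 2.97
position: [0.4896, 0.0664, 0.3708]
tcp_rot: [[-0.069, 0.998, 0.01], [0.998, 0.069, 0.003], [0.002, 0.011, -1.0]]
force: [1.7, 0.2, 0.0]
opening: 0.598
```

Emit:
send_rows:
  motion:
    - [[-36,12,0],0]
    - [[-36,12,0],0]
    - [[-20,10,0],0.02]
    - [[0,0,0],0]
    - [[0,0,0],0]

```text
time_s: 3.38
position: [0.5338, -0.0348, 0.3709]
tcp_rot: [[-0.038, 0.999, 0.013], [0.999, 0.038, 0.0], [-0.0, 0.013, -1.0]]
force: [0.9, 0.4, -0.6]
opening: 0.6
```

```bash
python3 -c "
from h import *
delta([.535,.05,.35],1.6226)
c=capture('wrist'); cv2.imwrite('pics/w2.png',c['image'])
import pickle; pickle.dump(c,open('w2.pkl','wb'))
for n in ['tray','viewer','viewer_mouth','viewer_stop']:
  print(n,[(np.round(x['xy'],1),round(x['p'],2),np.round(ray(c,x['xy'])[:2],4)) for x in place_of('wrist',n)[:2]])
"
```

```text
t 3.38 pos [ 0.5338 -0.0348  0.3709] az 1.6092 F [ 0.9  0.4 -0.6] op 0.6 tilt [-0.     0.013 -1.   ]
shift [84.7  4.2 21. ] turn -0.0134
tray [(array([201.5, 206.5]), 0.86, array([ 0.5811, -0.1819]))]
viewer [(array([448.8, 181.9]), 0.72, array([0.5372, 0.1321]))]
viewer_mouth [(array([428.5, 181.5]), 0.61, array([0.5377, 0.1064]))]
viewer_stop []
```

View pics/w2.png

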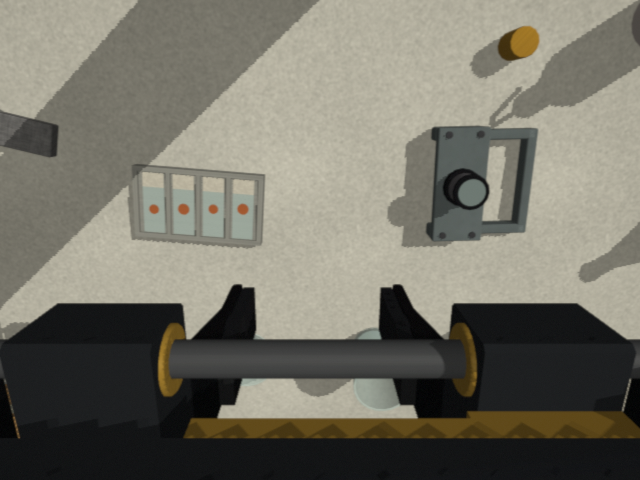

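```bash
python3 - <<'E'
import cv2
a=cv2.imread('pics/w2.png')
cv2.imwrite('pics/w2a.png',cv2.resize(a[150:260,120:280],None,fx=5,fy=5,interpolation=cv2.INTER_CUBIC))
cv2.imwrite('pics/w2b.png',cv2.resize(a[115:255,400:560],None,fx=4,fy=4,interpolation=cv2.INTER_CUBIC))
E
```

```text
(no output)
```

View pics/w2a.png

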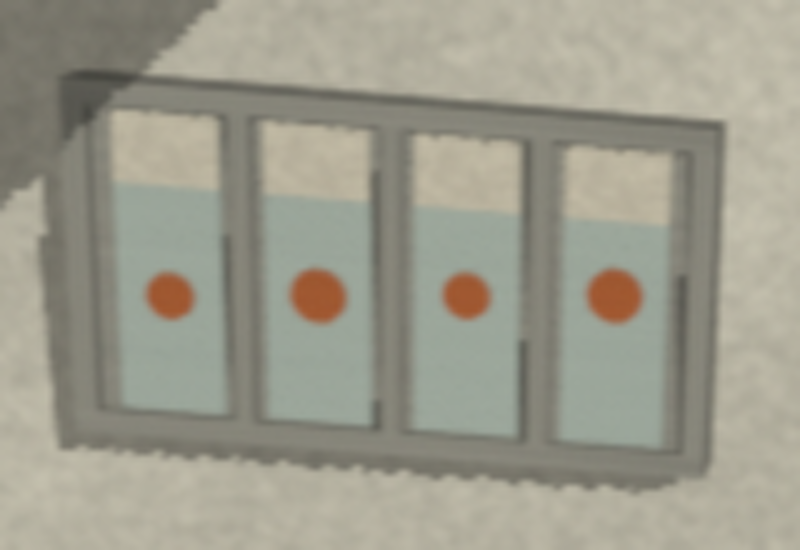

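View pics/w2b.png

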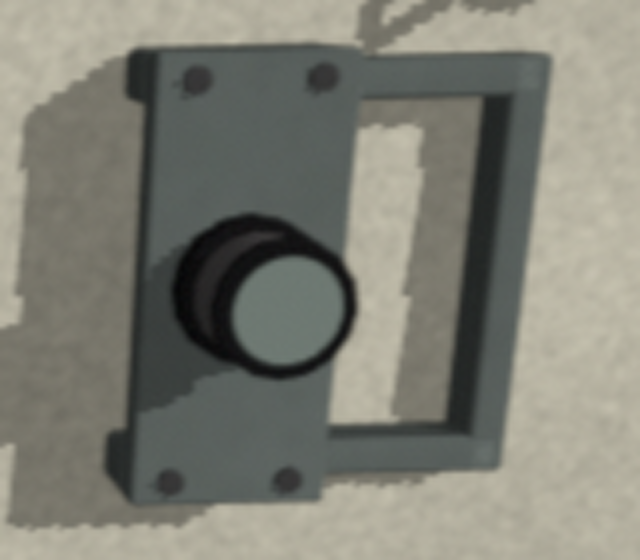

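```bash
python3 - <<'E'
from h import *
import pickle
np.set_printoptions(precision=4,suppress=True)
c=pickle.load(open('w2.pkl','rb'))
z=lambda L,k,o:[((u+.5)/k-.5+o[0],(v+.5)/k-.5+o[1]) for u,v in L]
t,r=fit(c,[(.08,.045,.018),(.08,-.045,.018),(-.08,-.045,.018),(-.08,.045,.018)],z([(720,128),(705,475),(65,445),(72,84)],5,(120,150)),[.58,-.18,1.57]);print('tray',t,r)
v,r=fit(c,[(-.03,.068,.036),(.03,.068,.036),(.03,-.068,.036),(-.03,-.068,.036),(.08,.052,.02),(.08,-.052,.02),(0,0,.073)],z([(158,52),(362,50),(322,498),(134,500),(513,96),(470,434),(290,310)],4,(400,115)),[.54,.15,1.57]);print('viewer',v,r)
d=t[:2]-v[:2];C,S=np.cos(v[2]),np.sin(v[2])
print('tray in viewer',C*d[0]+S*d[1],-S*d[0]+C*d[1],t[2]-v[2])
E
```

```text
tray [ 0.5778 -0.1815  1.5362] [[-0.128   0.5802]
 [ 0.4169  1.2302]
 [ 2.7076 -1.5103]
 [-2.8388 -0.2741]]
viewer [0.5358 0.1352 1.6348] [[-0.4623 -0.4362]
 [ 1.591  -1.3399]
 [ 0.7437  1.0716]
 [-1.1452  1.749 ]
 [-0.3149 -0.4992]
 [ 0.1904  0.1048]
 [-0.6114 -0.1743]]
tray in viewer -0.31868495882175113 -0.021652409580857176 -0.09858491644352729
```

```bash
cat >> h.py <<'E'
V=np.array([.5355,.134,1.63])
def v2w(x,y):
    C,S=np.cos(V[2]),np.sin(V[2]); return [V[0]+C*x-S*y,V[1]+S*x+C*y]
def w2v(p):
    C,S=np.cos(V[2]),np.sin(V[2]); d=np.array(p[:2])-V[:2]; return np.array([C*d[0]+S*d[1],-S*d[0]+C*d[1]])
E
python3 -c "
from h import *
delta(v2w(-.318,-.1065)+[.05],1.63)
"
```

```text
t 3.63 pos [ 0.5331 -0.0325  0.3714] az 1.6133 F [ 0.1  0.6 -0.1] op 0.6 tilt [-0.001  0.014 -1.   ]
shift [-149.8  116.9  323.1] turn -0.0167
```

Emit:
send_rows:
  motion:
    - [[-30,23,15],0]
    - [[-30,23,15],0]
    - [[-30,23,15],0]
    - [[-30,23,15],-0.01]
    - [[-30,23,15],-0.01]

```text
time_s: 4.05
position: [0.6578, -0.1661, 0.3043]
tcp_rot: [[-0.083, 0.996, 0.023], [0.997, 0.083, 0.001], [-0.001, 0.023, -1.0]]
force: [0.4, -0.2, 0.7]
opening: 0.599
```

Emit:
send_rows:
  motion:
    - [[0,0,40],0]
    - [[0,0,40],0]
    - [[0,0,40],0]
    - [[0,0,40],0]
    - [[0,0,30],0]

```text
time_s: 4.47
position: [0.6763, -0.171, 0.1146]
tcp_rot: [[-0.086, 0.995, 0.046], [0.996, 0.086, -0.01], [-0.014, 0.045, -0.999]]
force: [-0.2, -0.1, -0.1]
opening: 0.599
```

```bash
python3 -c "
from h import *
delta(v2w(-.318,-.1065)+[.05],1.63)
c=capture('wrist'); cv2.imwrite('pics/w3.png',c['image'])
"
```

```text
t 4.47 pos [ 0.6763 -0.171   0.1146] az 1.6566 F [-0.2 -0.1 -0.1] op 0.599 tilt [-0.014  0.045 -0.999]
shift [ -3.9 -19.   63.9] turn 0.0266
```

View pics/w3.png

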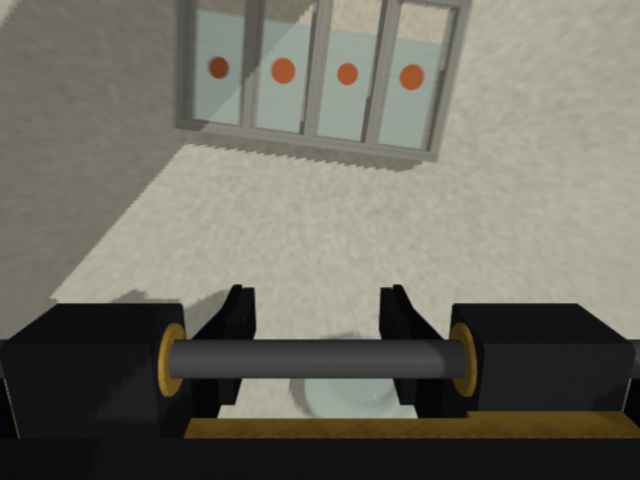

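Emit:
send_rows:
  motion:
    - [[0,-3,25],0.02]
    - [[0,-3,25],0.01]
    - [[0,0,20],0]
    - [[0,0,15],0]
    - [[0,0,8],0]

```text
time_s: 4.93
position: [0.672, -0.164, 0.0147]
tcp_rot: [[-0.063, 0.997, 0.037], [0.998, 0.063, -0.005], [-0.007, 0.037, -0.999]]
force: [-1.1, -0.4, -0.6]
opening: 0.596
```

```bash
python3 -c "
from h import *
delta(v2w(-.318,-.0545-.022)+[.009],1.63)
"
```

```text
t 4.93 pos [ 0.672  -0.164   0.0147] az 1.6337 F [-1.1 -0.4 -0.6] op 0.596 tilt [-0.007  0.037 -0.999]
shift [-12.2 -42.4   4.2] turn 0.0037
```

Emit:
send_rows:
  motion:
    - [[-5,-7,2],0]
    - [[-5,-7,1],0]
    - [[-3,-7,0],0]
    - [[0,-6,0],0]
    - [[0,-5,0],0]

```text
time_s: 5.35
position: [0.6417, -0.1802, 0.0142]
tcp_rot: [[-0.066, 0.997, 0.043], [0.998, 0.066, -0.008], [-0.01, 0.042, -0.999]]
force: [-0.2, -0.3, 0.2]
opening: 0.602
```

```bash
python3 -c "
from h import *
delta(v2w(-.318,-.0545)+[.009],1.63)
c=capture('wrist'); cv2.imwrite('pics/w4.png',c['image'])
"
```

```text
t 5.35 pos [ 0.6417 -0.1802  0.0142] az 1.6368 F [-0.2 -0.3  0.2] op 0.602 tilt [-0.01   0.042 -0.999]
shift [  2.2 -33.1   3.8] turn 0.0068
```

View pics/w4.png

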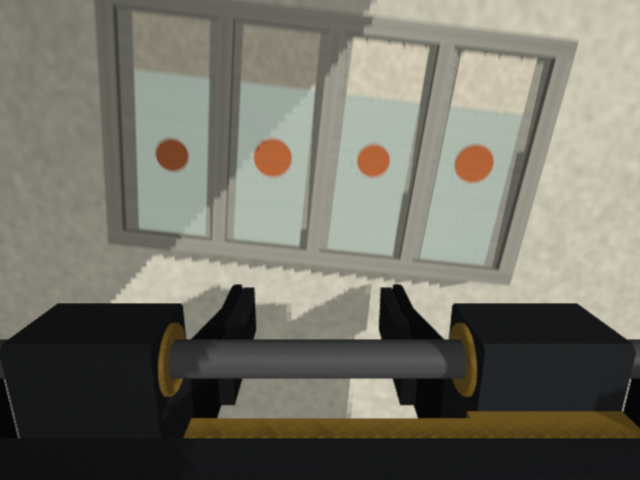

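Emit:
send_rows:
  motion:
    - [[0,-4,3],0]
    - [[0,-4,2],0]
    - [[0,-4,2],0]
    - [[0,-4,1],0]
    - [[0,-4,1],0]

```text
time_s: 5.82
position: [0.6281, -0.1838, 0.0094]
tcp_rot: [[-0.06, 0.996, 0.062], [0.998, 0.061, -0.013], [-0.016, 0.061, -0.998]]
force: [4.1, 1.6, 2.4]
opening: 0.6
```

```bash
python3 -c "
from h import *
delta(v2w(-.318,-.0545)+[.009],1.63)
"
```

```text
t 5.82 pos [ 0.6281 -0.1838  0.0094] az 1.6313 F [4.1 1.6 2.4] op 0.6 tilt [-0.016  0.061 -0.998]
shift [  4.7 -19.2  -0.9] turn 0.0013
```

Emit:
send_rows:
  motion:
    - [[1,-4,-1],0]
    - [[1,-4,0],0]
    - [[1,-4,0],0]
    - [[1,-4,0],0]
    - [[1,-4,0],0]

```text
time_s: 6.23
position: [0.6089, -0.1819, 0.0099]
tcp_rot: [[-0.063, 0.996, 0.069], [0.998, 0.065, -0.018], [-0.022, 0.067, -0.997]]
force: [4.0, 0.2, 2.4]
opening: 0.603
```

```bash
python3 -c "
from h import *
delta(v2w(-.318,-.0545)+[.009],1.63)
c=capture('wrist'); cv2.imwrite('pics/w5.png',c['image'])
"
```

```text
t 6.23 pos [ 0.6089 -0.1819  0.0099] az 1.6342 F [4.  0.2 2.4] op 0.603 tilt [-0.022  0.067 -0.997]
shift [ 1.7 -0.2  0.8] turn 0.0042
```

View pics/w5.png

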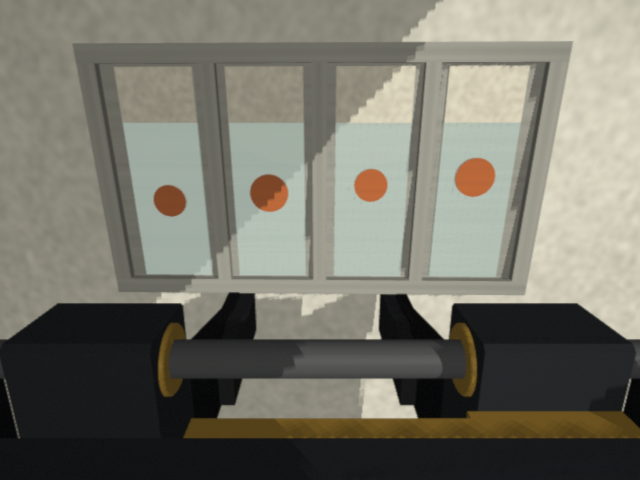

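Emit:
send_rows:
  motion:
    - [[0,10,0],0]
    - [[0,15,0],0]
    - [[0,15,-10],0]
    - [[0,0,-40],0]
    - [[0,0,-40],0]

```text
time_s: 6.7
position: [0.6282, -0.1713, 0.0886]
tcp_rot: [[-0.064, 0.998, 0.02], [0.998, 0.064, 0.002], [0.001, 0.02, -1.0]]
force: [0.5, -0.1, 0.2]
opening: 0.598
```

Emit:
send_rows:
  motion:
    - [[0,0,-40],0.12]
    - [[0,0,-40],0.12]
    - [[0,0,-40],0.12]
    - [[0,0,-30],0.12]
    - [[0,0,0],0.12]

```text
time_s: 7.12
position: [0.6203, -0.1688, 0.2459]
tcp_rot: [[0.529, 0.849, -0.0], [0.849, -0.529, 0.008], [0.007, -0.004, -1.0]]
force: [0.8, -0.5, 1.1]
opening: 0.597
```

```bash
python3 -c "
from h import *
delta(v2w(-.2,0.02)+[.35],1.63-1.57)
c=capture('top');cv2.imwrite('pics/t6.png',cv2.resize(c['image'][180:320,200:460],None,fx=3,fy=3,interpolation=cv2.INTER_CUBIC))
"
```

```text
t 7.12 pos [ 0.6203 -0.1688  0.2459] az 1.0133 F [ 0.8 -0.5  1.1] op 0.597 tilt [ 0.007 -0.004 -1.   ]
shift [  38.  -133.2 -103.3] turn 0.9533
```

View pics/t6.png

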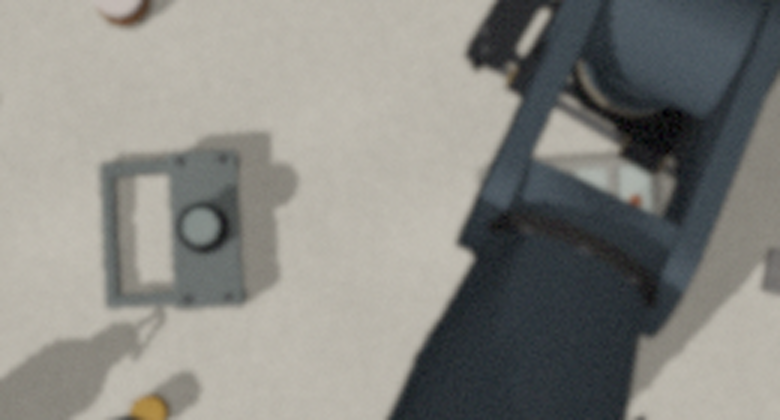

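Emit:
send_rows:
  motion:
    - [[0,0,0],0.12]
    - [[0,0,0],0.12]
    - [[0,0,0],0.12]
    - [[0,0,0],0.12]
    - [[0,0,0],0.12]

```text
time_s: 7.58
position: [0.6102, -0.1641, 0.2359]
tcp_rot: [[0.92, 0.39, -0.031], [0.391, -0.92, 0.019], [-0.021, -0.03, -0.999]]
force: [0.8, 1.5, 0.3]
opening: 0.598
```

Emit:
send_rows:
  motion:
    - [[0,0,-20],0.12]
    - [[0,0,-20],0.12]
    - [[0,0,-10],0.11]
    - [[0,0,0],0]
    - [[0,0,0],0]

```text
time_s: 8.0
position: [0.6019, -0.1607, 0.2743]
tcp_rot: [[0.997, 0.045, -0.068], [0.048, -0.998, 0.033], [-0.067, -0.037, -0.997]]
force: [0.4, -0.1, 0.3]
opening: 0.602
```

```bash
python3 -c "
from h import *
delta(v2w(-.4375,0)+[.25],1.63-1.5708)
"
```

```text
t 8.0 pos [ 0.6019 -0.1607  0.2743] az 0.0477 F [ 0.4 -0.1  0.3] op 0.602 tilt [-0.067 -0.037 -0.997]
shift [-45.5 140.9  22.2] turn -0.0115
```

Emit:
send_rows:
  motion:
    - [[-9,28,4],0]
    - [[-9,28,4],0]
    - [[-9,28,4],0]
    - [[-9,28,4],0]
    - [[-9,28,4],0]

```text
time_s: 8.42
position: [0.5588, -0.2958, 0.2422]
tcp_rot: [[0.993, 0.078, -0.086], [0.082, -0.996, 0.046], [-0.082, -0.053, -0.995]]
force: [0.9, -0.5, -0.4]
opening: 0.603
```

```bash
python3 -c "
from h import *
delta(v2w(-.4375,0)+[.01],1.63-1.5708)
c=capture('wrist'); cv2.imwrite('pics/w7.png',c['image'])
import pickle; pickle.dump(c,open('w7.pkl','wb'))
"
```

```text
t 8.42 pos [ 0.5588 -0.2958  0.2422] az 0.0828 F [ 0.9 -0.5 -0.4] op 0.603 tilt [-0.082 -0.053 -0.995]
shift [ 21.1  19.5 230.6] turn 0.0236
```

View pics/w7.png

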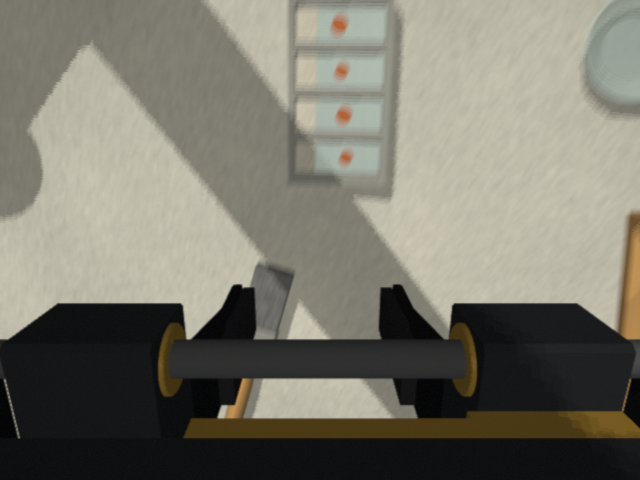

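Emit:
send_rows:
  motion:
    - [[3,3,30],0.01]
    - [[3,3,30],0.01]
    - [[3,3,30],0]
    - [[3,3,30],0]
    - [[3,3,30],0]

```text
time_s: 8.88
position: [0.5563, -0.314, 0.0832]
tcp_rot: [[0.994, 0.065, -0.091], [0.069, -0.997, 0.042], [-0.088, -0.048, -0.995]]
force: [0.4, -0.5, -0.4]
opening: 0.599
```

```bash
python3 -c "
from h import *
delta(v2w(-.4375,0)+[.01],1.63-1.5708)
"
```

```text
t 8.88 pos [ 0.5563 -0.314   0.0832] az 0.0697 F [ 0.4 -0.5 -0.4] op 0.599 tilt [-0.088 -0.048 -0.995]
shift [12.2 -7.3 72.9] turn 0.0105
```

Emit:
send_rows:
  motion:
    - [[2,-1,8],0]
    - [[2,-1,8],0]
    - [[2,-1,8],0]
    - [[2,-1,8],0]
    - [[2,-1,8],0]

```text
time_s: 9.3
position: [0.5563, -0.3008, 0.0322]
tcp_rot: [[0.992, 0.073, -0.107], [0.079, -0.995, 0.054], [-0.102, -0.062, -0.993]]
force: [0.4, 0.4, -0.6]
opening: 0.603
```

```bash
python3 -c "
from h import *
delta(v2w(-.4375,0)+[.01],1.63-1.5708)
print(bot.read_state()['joint_positions'])
"
```

```text
t 9.3 pos [ 0.5563 -0.3008  0.0322] az 0.0797 F [ 0.4  0.4 -0.6] op 0.603 tilt [-0.102 -0.062 -0.993]
shift [ 7.2  3.7 21.3] turn 0.0205
[-37.87704349  47.20715674  82.55196861  -1.5376683   56.99959648
 -41.34362327]
```

Emit:
send_rows:
  motion:
    - [[0,0,0],0]
    - [[0,0,0],0]
    - [[0,0,0],0]
    - [[0,0,0],0]
    - [[0,0,0],0]

```text
time_s: 9.72
position: [0.5586, -0.3008, 0.0345]
tcp_rot: [[0.992, 0.076, -0.103], [0.082, -0.995, 0.051], [-0.098, -0.059, -0.993]]
force: [0.2, -1.6, -0.2]
opening: 0.602
```

Emit:
send_rows:
  motion:
    - [[0,0,-20],0]
    - [[0,0,-20],0]
    - [[0,0,-20],0]
    - [[0,0,-20],0]
    - [[0,0,-20],0]

```text
time_s: 10.13
position: [0.5664, -0.3048, 0.1353]
tcp_rot: [[0.991, 0.075, -0.109], [0.082, -0.995, 0.056], [-0.104, -0.064, -0.992]]
force: [0.1, -0.9, 0.5]
opening: 0.602
```

Emit:
send_rows:
  motion:
    - [[20,0,0],0]
    - [[20,0,0],0]
    - [[0,0,0],0]
    - [[0,0,0],0]
    - [[0,0,0],0]

```text
time_s: 10.55
position: [0.6103, -0.3054, 0.1421]
tcp_rot: [[0.993, 0.075, -0.096], [0.08, -0.996, 0.045], [-0.092, -0.053, -0.994]]
force: [-0.0, -0.3, 0.2]
opening: 0.601
```

Emit:
send_rows:
  motion:
    - [[-20,0,0],0]
    - [[-20,0,0],0]
    - [[0,0,0],0]
    - [[0,0,0],0]
    - [[0,0,0],0]

```text
time_s: 10.97
position: [0.5654, -0.3078, 0.1449]
tcp_rot: [[0.992, 0.074, -0.1], [0.079, -0.996, 0.048], [-0.096, -0.055, -0.994]]
force: [1.5, -0.8, 0.4]
opening: 0.601
```

```bash
python3 -c "
from h import *
delta(v2w(-.4375,0)+[.03],1.63-1.5708)
"
```

```text
t 10.97 pos [ 0.5654 -0.3078  0.1449] az 0.0791 F [ 1.5 -0.8  0.4] op 0.601 tilt [-0.096 -0.055 -0.994]
shift [  7.4   1.  114.8] turn 0.0199
```

Emit:
send_rows:
  motion:
    - [[1,0,25],0.02]
    - [[2,0,25],0]
    - [[2,0,25],0]
    - [[1,0,23],0]
    - [[1,0,12],0]
  gripper: 0.5

```text
time_s: 11.38
position: [0.5687, -0.3061, 0.036]
tcp_rot: [[0.995, 0.053, -0.086], [0.057, -0.998, 0.038], [-0.084, -0.043, -0.996]]
force: [-0.1, -0.0, -0.5]
opening: 0.504
```

```bash
python3 -c "
from h import *
delta(v2w(-.43,0)+[.01],1.63-1.5708)
c=capture('wrist'); cv2.imwrite('pics/w8.png',c['image'])
c=capture('side'); cv2.imwrite('pics/s8.png',c['image'])
"
```

```text
t 11.38 pos [ 0.5687 -0.3061  0.036 ] az 0.0569 F [-0.1 -0.  -0.5] op 0.504 tilt [-0.084 -0.043 -0.996]
shift [ -4.9 -10.1  27. ] turn -0.0023
```

View pics/w8.png

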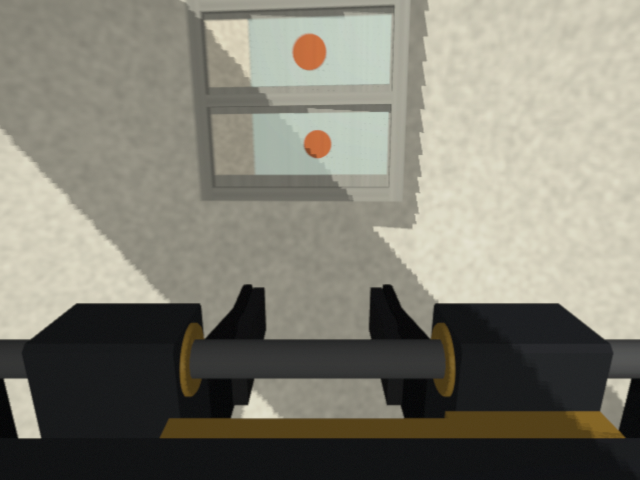

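View pics/s8.png

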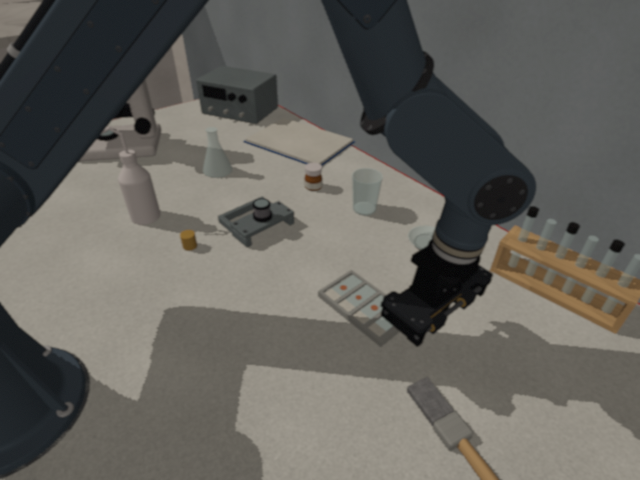

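```bash
python3 -c "
from h import *
c=capture('wrist')
for p in [(201,200),(402,201)]: 
  w=ray(c,p,.018); print(w,w2v(w))
"
```

```text
[ 0.51310827 -0.26566799  0.018     ] [-0.39764287  0.04600049]
[ 0.6015045 -0.2598885  0.018    ] [-0.39710382 -0.04258284]
```

Emit:
send_rows:
  motion:
    - [[-2,0,9],0]
    - [[-1,0,8],0]
    - [[0,0,6],0]
    - [[0,-5,3],0]
    - [[0,-5,1],0]

```text
time_s: 11.95
position: [0.5673, -0.2993, 0.0147]
tcp_rot: [[0.996, 0.053, -0.075], [0.055, -0.998, 0.03], [-0.074, -0.034, -0.997]]
force: [0.2, 0.3, -0.9]
opening: 0.501
```

```bash
python3 -c "
from h import *
delta(v2w(-.0895,0.001)+[.01],1.63-1.5708)
"
```

```text
t 11.95 pos [ 0.5673 -0.2993  0.0147] az 0.0555 F [ 0.2  0.3 -0.9] op 0.501 tilt [-0.074 -0.034 -0.997]
shift [  -8.  -344.5   17.1] turn -0.0037
```

Emit:
send_rows:
  motion:
    - [[-5,-3,4],0]
    - [[-4,-3,3],0]
    - [[-2,-3,2],0]
    - [[0,-3,1],0]
    - [[0,-3,1],0]

```text
time_s: 12.37
position: [0.5533, -0.282, 0.0052]
tcp_rot: [[0.996, 0.054, -0.075], [0.056, -0.998, 0.03], [-0.073, -0.034, -0.997]]
force: [-1.0, 0.2, 0.7]
opening: 0.499
```

```bash
python3 -c "
from h import *
delta(v2w(-.4065,0.001)+[.01],1.63-1.5708)
"
```

```text
t 12.37 pos [ 0.5533 -0.282   0.0052] az 0.0563 F [-1.   0.2  0.7] op 0.499 tilt [-0.073 -0.034 -0.997]
shift [  5.4 -10.   -4.9] turn -0.0029
```

Emit:
send_rows:
  motion:
    - [[3,-2,-3],0]
    - [[2,-2,-2],0]
    - [[0,-2,0],0]
    - [[0,-2,0],0]
    - [[0,-2,0],0]

```text
time_s: 12.78
position: [0.5597, -0.2723, 0.0111]
tcp_rot: [[0.996, 0.056, -0.073], [0.058, -0.998, 0.026], [-0.072, -0.03, -0.997]]
force: [-0.1, -2.4, -1.1]
opening: 0.501
```

```bash
python3 -c "
from h import *
delta(v2w(-.4065,0.001)+[.01],1.63-1.5708)
"
```

```text
t 12.78 pos [ 0.5597 -0.2723  0.0111] az 0.0582 F [-0.1 -2.4 -1.1] op 0.501 tilt [-0.072 -0.03  -0.997]
shift [-1.  -0.4  1.2] turn -0.001
```

Emit:
send_rows:
  motion:
    - [[0,-5,0.3],0]
    - [[0,-8,0.3],0]
    - [[0,-8,0.3],0]
    - [[0,-8,0.3],0]
    - [[0,-8,0.3],0]

```text
time_s: 13.2
position: [0.5586, -0.2352, 0.0109]
tcp_rot: [[0.996, 0.054, -0.069], [0.056, -0.998, 0.022], [-0.068, -0.026, -0.997]]
force: [0.2, -2.8, -2.0]
opening: 0.5
```

```bash
cat >> h.py <<'E'
def tray_front():
    s=bot.read_state(); p=w2v(s['position']); print('tcp in viewer',np.round(p*1000,1),'z',round(s['position'][2]*1000,1))
E
python3 -c "
from h import *
tray_front()
delta(v2w(-.0895,0.001)+[.01],1.63-1.5708)
"
```

```text
tcp in viewer [-369.9   -1.2] z 10.9
t 13.2 pos [ 0.5586 -0.2352  0.0109] az 0.0558 F [ 0.2 -2.8 -2. ] op 0.5 tilt [-0.068 -0.026 -0.997]
shift [  -3.1 -280.3    8.5] turn -0.0034
```

Emit:
send_rows:
  motion:
    - [[-0.3,-9,0.3],0]
    - [[-0.3,-9,0.3],0]
    - [[-0.3,-9,0.3],0]
    - [[-0.3,-9,0.3],0]
    - [[-0.3,-9,0.3],0]

```text
time_s: 13.62
position: [0.554, -0.1844, 0.0107]
tcp_rot: [[0.996, 0.055, -0.07], [0.056, -0.998, 0.023], [-0.068, -0.027, -0.997]]
force: [0.1, -2.1, -0.7]
opening: 0.498
```

Emit:
send_rows:
  motion:
    - [[-0.3,-9,0.3],0]
    - [[-0.3,-9,0.3],0]
    - [[-0.3,-9,0.3],0]
    - [[-0.3,-9,0.3],0]
    - [[-0.3,-9,0.3],0]

```text
time_s: 14.03
position: [0.5493, -0.1341, 0.0106]
tcp_rot: [[0.996, 0.055, -0.07], [0.057, -0.998, 0.023], [-0.069, -0.027, -0.997]]
force: [0.5, -2.0, -1.3]
opening: 0.499
```

```bash
python3 -c "
from h import *
tray_front()
delta(v2w(-.0895,0.001)+[.01],1.63-1.5708)
c=capture('wrist'); cv2.imwrite('pics/w9.png',c['image'])
c=capture('top');cv2.imwrite('pics/t9.png',cv2.resize(c['image'][180:320,200:460],None,fx=3,fy=3,interpolation=cv2.INTER_CUBIC))
"
```

```text
tcp in viewer [-268.4    2.1] z 10.6
t 14.03 pos [ 0.5493 -0.1341  0.0106] az 0.0571 F [ 0.5 -2.  -1.3] op 0.499 tilt [-0.069 -0.027 -0.997]
shift [   0.8 -178.8    5.4] turn -0.0021
```

View pics/w9.png

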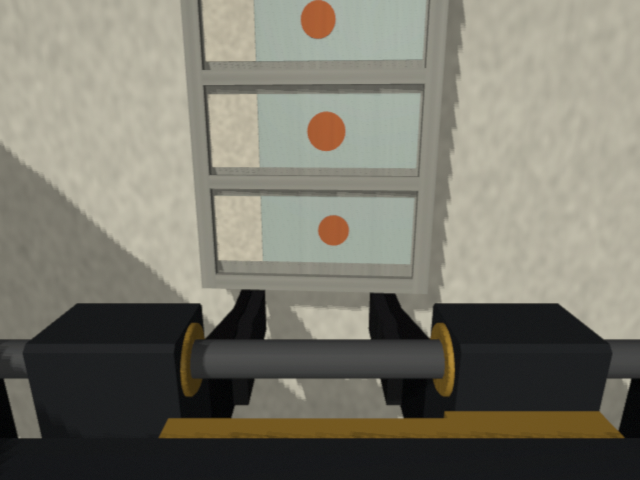

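View pics/t9.png

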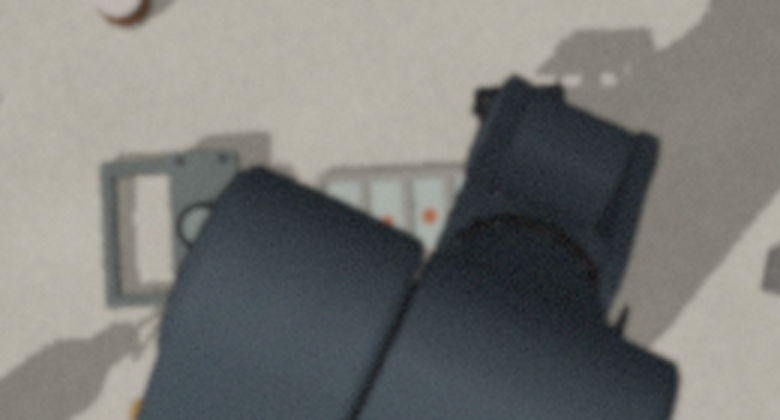

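```bash
python3 -c "
from h import *
c=capture('wrist')
for p in [(203,287),(433,292),(186,5),(449,5)]: 
  w=ray(c,p,.018); print(w,w2v(w))
"
```

```text
[ 0.50291    -0.12306649  0.018     ] [-0.25468778  0.0477433 ]
[ 0.59383975 -0.11729999  0.018     ] [-0.25431161 -0.04336834]
[ 0.49836458 -0.02086579  0.018     ] [-0.1523972   0.04623363]
[ 0.58610914 -0.01729993  0.018     ] [-0.15402935 -0.0415682 ]
```

Emit:
send_rows:
  motion:
    - [[0,-9,0.3],0]
    - [[0,-9,0.3],0]
    - [[0,-9,0.3],0]
    - [[0,-9,0.3],0]
    - [[0,-9,0.3],0]

```text
time_s: 14.6
position: [0.5479, -0.0892, 0.0107]
tcp_rot: [[0.996, 0.054, -0.067], [0.055, -0.998, 0.02], [-0.066, -0.024, -0.998]]
force: [0.9, -2.1, -0.5]
opening: 0.499
```

```bash
python3 -c "
from h import *
tray_front()
delta(v2w(-.0895,0.000)+[.01],1.63-1.5708)
c=capture('side'); cv2.imwrite('pics/s10.png',cv2.resize(c['image'][160:320,180:420],None,fx=3.3,fy=3.3,interpolation=cv2.INTER_CUBIC))
c=capture('wrist'); cv2.imwrite('pics/w10.png',c['image'])
"
```

```text
tcp in viewer [-223.6    0.8] z 10.7
t 14.6 pos [ 0.5479 -0.0892  0.0107] az 0.0554 F [ 0.9 -2.1 -0.5] op 0.499 tilt [-0.066 -0.024 -0.998]
shift [   0.3 -134.     3.9] turn -0.0038
```

View pics/s10.png

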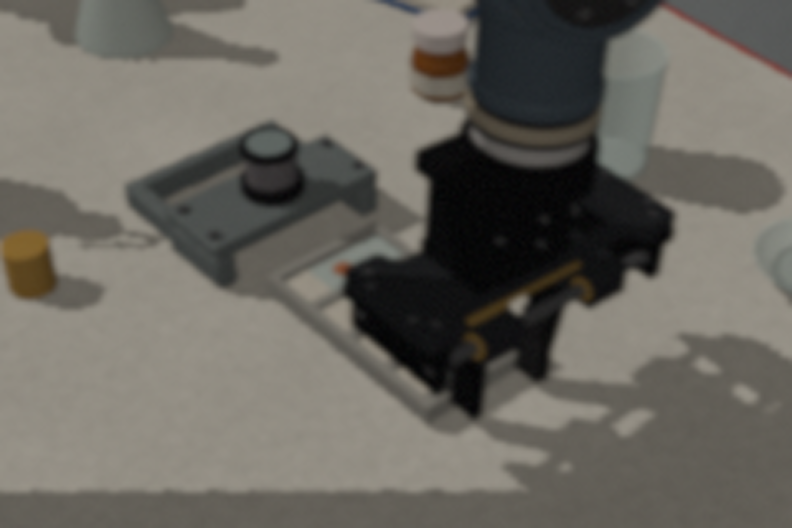

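View pics/w10.png

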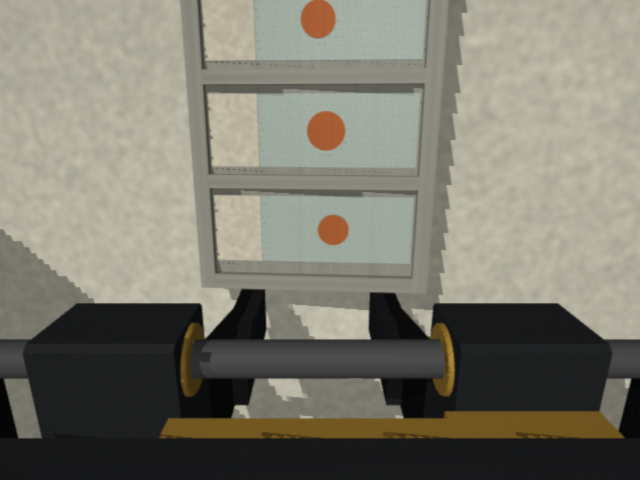

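```bash
python3 -c "
from h import *
c=capture('side')
im=cv2.resize(c['image'][160:320,180:420],None,fx=3.3,fy=3.3,interpolation=cv2.INTER_CUBIC)
def L(a,b,za,zb,col):
  p=proj(c,[v2w(*a)+[za],v2w(*b)+[zb]]); p=((p-[180,160]+.5)*3.3).astype(int); cv2.line(im,tuple(map(int,p[0])),tuple(map(int,p[1])),col,1)
for y in(-.052,.052): L((-.2,y),(-.03,y),0,0,(0,0,255))
for y in(-.068,.068): L((-.03,y),(-.03,y),0,.036,(255,0,0)); L((-.03,y),(.03,y),.036,.036,(255,0,0))
L((-.03,-.068),(-.03,.068),.036,.036,(255,0,0))
x=-.2236+.0095
for y in(-.045,.045): L((x,y),(x+.16,y),.018,.018,(0,255,0))
L((x+.16,-.045),(x+.16,.045),.018,.018,(0,255,0))
cv2.imwrite('pics/s11.png',im)
"
```

```text
(no output)
```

View pics/s11.png

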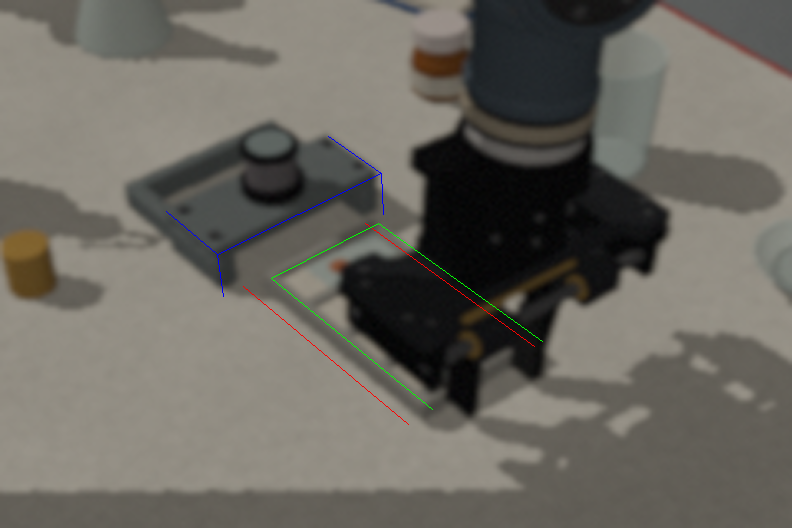

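Emit:
send_rows:
  motion:
    - [[0,-8,0.3],0]
    - [[0,-8,0.3],0]
    - [[0,-8,0.3],0]
    - [[0,-8,0.3],0]
    - [[0,-8,0.3],0]

```text
time_s: 15.17
position: [0.5466, -0.0484, 0.0105]
tcp_rot: [[0.996, 0.054, -0.065], [0.055, -0.998, 0.018], [-0.064, -0.022, -0.998]]
force: [0.2, -2.8, 1.5]
opening: 0.502
```

```bash
python3 -c "
from h import *
tray_front()
delta(v2w(-.0895,0.000)+[.01],1.63-1.5708)
c=capture('side'); cv2.imwrite('pics/s12.png',cv2.resize(c['image'][160:320,180:420],None,fx=3.3,fy=3.3,interpolation=cv2.INTER_CUBIC))
c=capture('wrist'); cv2.imwrite('pics/w12.png',c['image'])
"
```

```text
tcp in viewer [-182.8   -0.3] z 10.5
t 15.17 pos [ 0.5466 -0.0484  0.0105] az 0.0553 F [ 0.2 -2.8  1.5] op 0.502 tilt [-0.064 -0.022 -0.998]
shift [ -0.6 -93.2   2.6] turn -0.0039
```

View pics/s12.png

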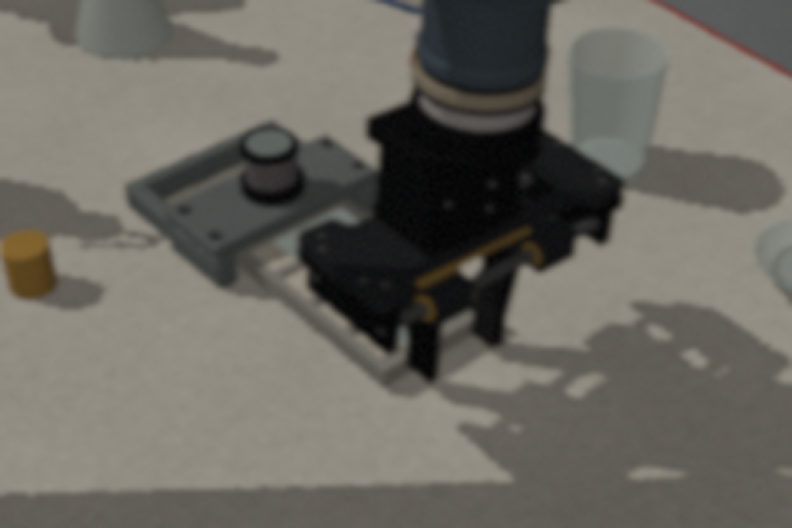

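View pics/w12.png

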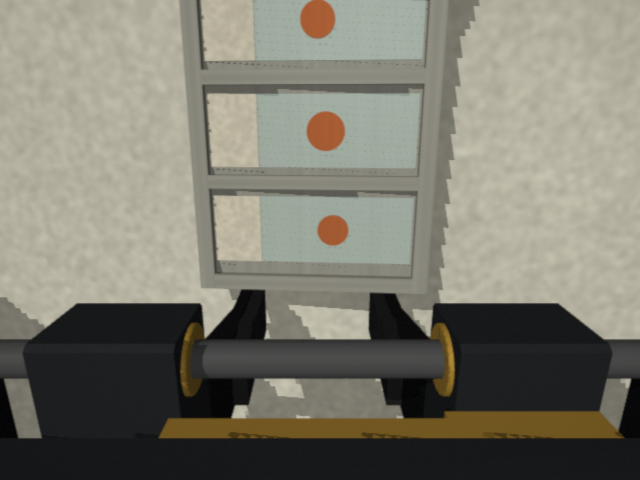

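Emit:
send_rows:
  motion:
    - [[0,-8,0.2],0]
    - [[0,-8,0.2],0]
    - [[0,-8,0.2],0]
    - [[0,-8,0.2],0]
    - [[0,-8,0.2],0]

```text
time_s: 15.68
position: [0.544, -0.0053, 0.0103]
tcp_rot: [[0.996, 0.054, -0.065], [0.055, -0.998, 0.018], [-0.064, -0.022, -0.998]]
force: [0.4, -3.9, 1.6]
opening: 0.501
```

Emit:
send_rows:
  motion:
    - [[0,-6,0.2],0]
    - [[0,-6,0.2],0]
    - [[0,-6,0.2],0]
    - [[0,-6,0.2],0]
    - [[0,-6,0.2],0]

```text
time_s: 16.1
position: [0.5421, 0.0284, 0.0103]
tcp_rot: [[0.996, 0.056, -0.065], [0.057, -0.998, 0.017], [-0.064, -0.021, -0.998]]
force: [0.1, -4.1, 1.7]
opening: 0.497
```

```bash
python3 -c "
from h import *
tray_front()
delta(v2w(-.0895,0.000)+[.01],1.63-1.5708)
c=capture('wrist'); cv2.imwrite('pics/w13.png',c['image'])
"
```

```text
tcp in viewer [-105.8   -0.3] z 10.3
t 16.1 pos [0.5421 0.0284 0.0103] az 0.0571 F [ 0.1 -4.1  1.7] op 0.497 tilt [-0.064 -0.021 -0.998]
shift [ -0.3 -16.3   0.7] turn -0.0021
```

View pics/w13.png

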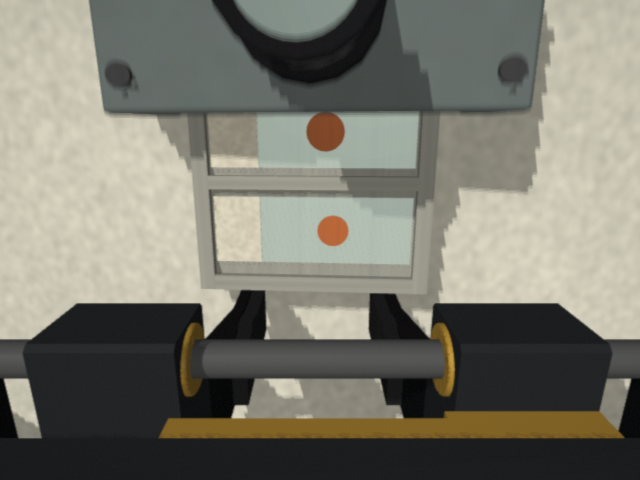

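Emit:
send_rows:
  motion:
    - [[0,-3,0.1],0]
    - [[0,-3,0.1],0]
    - [[0,-3,0.1],0]
    - [[0,-2,0.1],0]
    - [[0,-2,0],0]

```text
time_s: 16.57
position: [0.5411, 0.0435, 0.0102]
tcp_rot: [[0.996, 0.056, -0.065], [0.057, -0.998, 0.017], [-0.064, -0.021, -0.998]]
force: [-0.6, -3.2, 1.5]
opening: 0.498
```

Emit:
send_rows:
  motion:
    - [[0,-2,0],0]
    - [[0,-2,0],0]
    - [[0,-2,0],0]
    - [[0,-2,0],0]
    - [[0,-2,0],0]

```text
time_s: 16.98
position: [0.5419, 0.045, 0.0104]
tcp_rot: [[0.996, 0.065, -0.064], [0.065, -0.998, 0.003], [-0.063, -0.007, -0.998]]
force: [-0.7, -10.9, 1.8]
opening: 0.498
```

```bash
python3 -c "
from h import *
tray_front()
delta(v2w(-.0895,0.000)+[.01],1.63-1.5708)
"
```

```text
tcp in viewer [-89.2  -1.1] z 10.4
t 16.98 pos [0.5419 0.045  0.0104] az 0.065 F [ -0.7 -10.9   1.8] op 0.498 tilt [-0.063 -0.007 -0.998]
shift [-1.1  0.3  0.5] turn 0.0058
```

Emit:
send_rows:
  motion:
    - [[0,-3,0],0]
    - [[0,-3,0],0]
    - [[0,-2,0],0]
    - [[0,0,0],0]
    - [[0,0,0],0]

```text
time_s: 17.4
position: [0.5414, 0.0447, 0.0102]
tcp_rot: [[0.996, 0.064, -0.065], [0.064, -0.998, -0.007], [-0.066, 0.003, -0.998]]
force: [-0.3, -2.1, 1.0]
opening: 0.5
```

```bash
python3 -c "
from h import *
tray_front()
c=capture('wrist'); cv2.imwrite('pics/w14.png',c['image'])
"
```

```text
tcp in viewer [-89.5  -0.6] z 10.2
```

Emit:
send_rows:
  motion:
    - [[0,4,0],0]
    - [[0,6,0],0]
    - [[0,12,0],0]
    - [[0,20,0],0]
    - [[0,25,0],0]

```text
time_s: 17.87
position: [0.5428, -0.0187, 0.0092]
tcp_rot: [[0.995, 0.072, -0.071], [0.071, -0.997, -0.003], [-0.071, -0.002, -0.997]]
force: [0.9, -0.3, -0.9]
opening: 0.498
```

Emit:
send_rows:
  motion:
    - [[0,25,0],0]
    - [[0,20,-20],0]
    - [[0,15,-30],0]
    - [[0,0,-35],0]
    - [[0,0,-35],0]

```text
time_s: 18.28
position: [0.5496, -0.0875, 0.1238]
tcp_rot: [[0.994, 0.065, -0.091], [0.065, -0.998, 0.004], [-0.09, -0.01, -0.996]]
force: [0.6, 0.2, -0.5]
opening: 0.497
```

```bash
python3 -c "
from h import *
tray_front()
c=capture('wrist'); cv2.imwrite('pics/w15.png',c['image'])
c=capture('side'); cv2.imwrite('pics/s15.png',cv2.resize(c['image'][160:320,180:420],None,fx=3.3,fy=3.3,interpolation=cv2.INTER_CUBIC))
"
```

```text
tcp in viewer [-221.9   -1. ] z 123.8
```

View pics/w15.png

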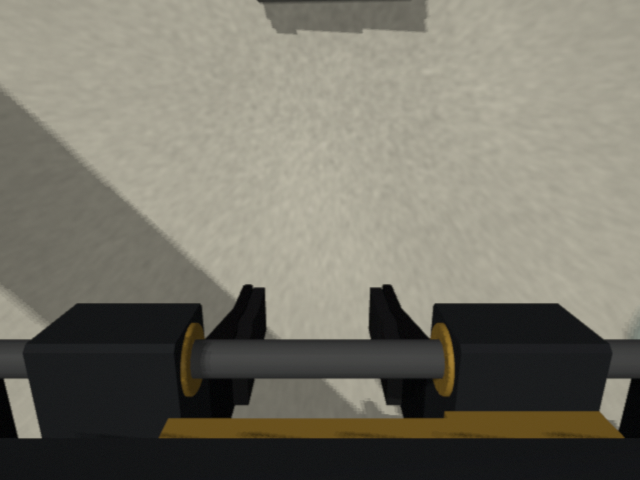

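View pics/s15.png

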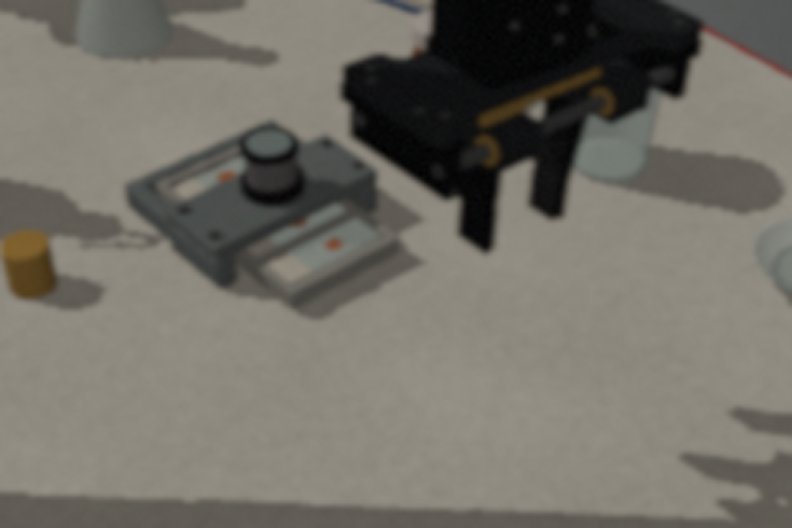

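Emit:
send_rows:
  motion:
    - [[0,15,-35],0]
    - [[0,15,-35],0]
    - [[0,20,-30],0]
    - [[0,30,-20],0]
    - [[0,38,0],0]

```text
time_s: 18.8
position: [0.5675, -0.2028, 0.2467]
tcp_rot: [[0.994, 0.074, -0.086], [0.075, -0.997, 0.006], [-0.086, -0.013, -0.996]]
force: [1.2, -0.7, 0.4]
opening: 0.5
```

Emit:
send_rows:
  motion:
    - [[0,38,0],0]
    - [[0,38,0],0]
    - [[0,38,0],0]
    - [[0,20,0],0]
    - [[0,0,0],0]

```text
time_s: 19.22
position: [0.5753, -0.3511, 0.2433]
tcp_rot: [[0.994, 0.07, -0.084], [0.071, -0.997, 0.004], [-0.084, -0.01, -0.996]]
force: [-0.0, 0.5, 0.4]
opening: 0.498
```

```bash
python3 -c "
from h import *
tray_front()
c=capture('top');cv2.imwrite('pics/t16.png',cv2.resize(c['image'][200:300,215:315],None,fx=6,fy=6,interpolation=cv2.INTER_CUBIC))
for cam in ['top','side']:
    c=capture(cam)
    for n in ['tray','viewer','beaker','flask','wash_bottle','jar','dish','brush','weight']:
        r=place_of(cam,n)
        print(cam,n,[(np.round(x['xy'],1),round(x['p'],2),np.round(ray(c,x['xy'])[:2],4)) for x in r[:1]])
"
```

```text
tcp in viewer [-486.6  -11. ] z 243.3
top tray [(array([270., 254.]), 0.68, array([0.542 , 0.1334]))]
top viewer [(array([269.6, 257.2]), 0.69, array([0.5335, 0.1343]))]
top beaker [(array([300.8, 170.6]), 0.89, array([0.7672, 0.0534]))]
top flask [(array([155.8, 237.8]), 0.62, array([0.5838, 0.4389]))]
top wash_bottle [(array([188.1, 329.6]), 0.57, array([0.3419, 0.3462]))]
top jar [(array([245.1, 180.9]), 0.75, array([0.7385, 0.203 ]))]
top dish [(array([366.3, 162.3]), 0.74, array([ 0.7906, -0.1229]))]
top brush [(array([267.9, 256.2]), 0.47, array([0.5362, 0.1389]))]
top weight [(array([247.9, 318.3]), 0.41, array([0.3723, 0.1893]))]
side tray [(array([260.7, 227.4]), 0.57, array([0.5351, 0.1488]))]
side viewer [(array([265.3, 226. ]), 0.65, array([0.5464, 0.1468]))]
side beaker [(array([362.2, 208.9]), 0.77, array([0.772 , 0.0596]))]
side flask [(array([215.4, 165.7]), 0.79, array([0.5886, 0.4695]))]
side wash_bottle [(array([361. , 211.1]), 0.19, array([0.7633, 0.0545]))]
side jar [(array([313.6, 182.6]), 0.56, array([0.7525, 0.2292]))]
side dish [(array([425.3, 242.3]), 0.88, array([ 0.7951, -0.1222]))]
side brush [(array([456. , 441.4]), 0.9, array([ 0.4842, -0.4471]))]
side weight [(array([190.9, 245.8]), 0.77, array([0.3792, 0.1861]))]
```

View pics/t16.png

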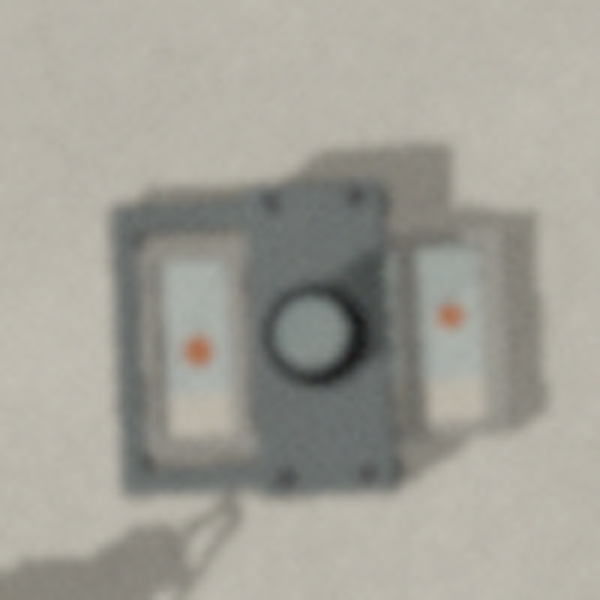

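Emit:
send_rows:
  motion:
    - [[0,-40,-5],0]
    - [[0,-40,-5],0]
    - [[0,-40,-5],0]
    - [[0,-40,-5],0]
    - [[0,-40,-5],0]

```text
time_s: 20.68
position: [0.5635, -0.151, 0.2691]
tcp_rot: [[0.995, 0.059, -0.084], [0.06, -0.998, 0.002], [-0.083, -0.007, -0.997]]
force: [0.5, -0.1, 0.3]
opening: 0.499
```

Emit:
send_rows:
  motion:
    - [[0,-40,-5],0]
    - [[0,-40,-5],0]
    - [[0,-40,-5],0]
    - [[0,-30,0],0]
    - [[0,0,0],0]

```text
time_s: 21.1
position: [0.5536, 0.0116, 0.2881]
tcp_rot: [[0.995, 0.064, -0.081], [0.064, -0.998, 0.005], [-0.08, -0.011, -0.997]]
force: [-0.1, -0.7, 0.3]
opening: 0.503
```

```bash
python3 -c "
from h import *
tray_front()
c=capture('wrist'); cv2.imwrite('pics/w17.png',c['image'])
"
```

```text
tcp in viewer [-123.2  -10.8] z 288.1
```

View pics/w17.png

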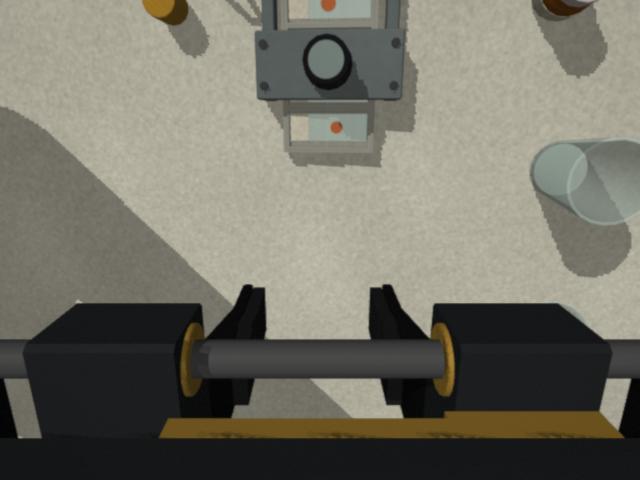

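Another 100 mm forward will bring the stop bar into view.

Emit:
send_rows:
  motion:
    - [[0,-30,0],0]
    - [[0,-30,0],0]
    - [[0,-30,0],0]
    - [[0,-15,0],0]
    - [[0,0,0],0]

```text
time_s: 21.57
position: [0.5502, 0.1118, 0.289]
tcp_rot: [[0.995, 0.057, -0.076], [0.058, -0.998, -0.001], [-0.076, -0.003, -0.997]]
force: [0.0, 0.4, 0.0]
opening: 0.502
```

```bash
python3 -c "
from h import *
tray_front()
c=capture('wrist'); cv2.imwrite('pics/w18.png',cv2.resize(c['image'][0:290,190:470],None,fx=2.05,fy=2.05,interpolation=cv2.INTER_CUBIC))
"
```

```text
tcp in viewer [-23.  -13.4] z 289.0
```

View pics/w18.png

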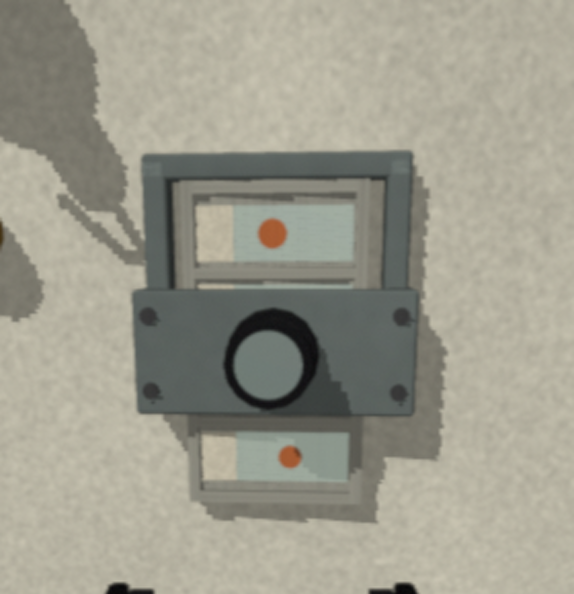

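```bash
python3 -c "
from h import *
print(bot.hand_in())"
```

```text
the job is handed in; nothing more can be done
None
```

I pushed the tray home against the stop bar using only the fingertips, and handed the job in at about 21.6 s on the robot's clock. No verdict was reported.

**What I did:** With two fingers on its side face I pushed the tray about 22 mm sideways, which squared it to the lane. I then pushed its end face about 317 mm through the mouth and under the bridge. The pushing force was 2–4 N until the tray reached the stop, where it rose to about 11 N. The fingertips were then at the expected home position, 89 mm before the viewer's origin. I backed off, raised the arm and finished clear at about 0.29 m above the bench.

**Last checks:**
- **Tray:** the final wrist picture shows it flush with the stop bar, square to it and lying flat. It sits slightly off the middle of the lane, but the lane only allows about 7 mm either way.
- **Bystanders:** most were found again within about 1–2 cm of their first estimates, which is about the spread of the networks. I saw no contact with any of them.

**What disagreed:**
- The tool picked up an unintended tilt of up to about 0.12 rad during turns, so I narrowed the fingers and watched the height while pushing.
- The networks' first estimates of the viewer's position were 15–20 mm off my corner fits, and I relied on the fits.
- In the last check the brush in the top view and the wash bottle in the side view were misidentified with low confidence. The brush in the side view and the wash bottle in the top view were where they started, within about 12 mm.

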